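Crack open the dry box and hold the lid ajar

ROBOT

A 7-joint arm with a two-finger parallel gripper is mounted at the origin on the work surface. World frame = base frame: x ahead of the robot, y to its left, z up, the work surface at z = 0. Lengths are in m, angles in rad, forces in N, time in s.
With the tool pointing down it reaches from about 0.375 to 0.925 m from the base axis. Payload 3.1 kg.
Tool frame: the origin (TCP) lies at the very end of the fingers, on their centre line; the grasp point (between the pads) lies 19 mm behind it; z points along the fingers, y is the direction in which the jaws open and shut (so a half turn about z gives the same grasp; the last joint's range is limited). The gripper opens to 85 mm and grips with 20 to 120 N. Pads are 22 mm wide; open, the fingers measure 114 mm over their backs; the gripper's body (76 mm by 85 mm) begins 54 mm behind the grasp point. The pads swing forward as they close: fully open they stand 13 mm farther back than shut.
Start: joints at [1.153, 0.383, 0.044, 1.598, -0.018, 1.161, -0.05], TCP at [0.204, -0.617, 0.231] pointing down, gripper open.
Joint ranges: [-2.61, 2.61], [-0.41, 2.15], [-1.48, 1.57], [0, 2.5], [-1.57, 4.71], [0.05, 1.97], [-2.85, 2.85]. Speed limits (rad/s): [2.79, 2.79, 3.14, 3.14, 3.14, 3.14, 3.14].

INTERFACE

Orientations are given as a 3x3 rotation matrix whose columns are the frame's x, y, z axes.
In Python, from station import arm gives the robot as it stands.
- The arm moves only by the tool jog_arm, never from a script. Its arguments are lists of equal length, an entry for each row: "fingers": the finger opening in cm, from 0 to 8.54; "offset": the shift along the tool's x, y, z in cm, a list of three; "roll": the turn about the tool's z in degrees. A call has 1 to 20 rows; each row is the pose to reach, as a shift and turn from the pose measured when the call began, along the tool's axes at that moment; what a row does not reach only later rows make up. A row lasts 1/8 s, in which the tool goes at most 62.5 mm and 10.7 degrees, less where a joint would pass 70% of its speed; a pose out of reach is approached as far as the arm can. A call with a gripper value outside its range is refused whole. The fingers move at their own pace and stop on an object; the grip force is fixed at half the most. Time passes only in rows, so rows that repeat a pose let the fingers close. It gives the time, the measured TCP pose, the force and the opening at its end, in the units of the state.
- arm.read_state(): the state, without advancing time (a new reading comes with each control period).
- arm.grab_frame(name): name is "scene" or "top"; returns a dict with "image" (420x560x3 uint8, red, green, blue), "fov_y" (degrees; the focal length in pixels is half the picture's height over the tangent of half this angle, whatever the lens; pixels are square), "cx", "cy" (the principal point, pixels), "R" (3x3) and "t" (3): a world point X has camera coordinates R X + t. Camera axes: x right, y down, z forward; pixel columns grow to the right and rows downward; lengths in m; the calibration is good to about 2 mm. A picture is of the moment at which its call begins. There is no depth.
- arm.close_job(): hands the job in, once; it reports no verdict.
Trained networks look in the newest picture that a camera, given by its name, has taken for a name from the list of things; names that differ only in an ending like _2 or _b are one class to them, and where a whole thing is asked for, a point or a joint stands for the part that bears it (a point fixed in the world has none). Each returns a list of dicts, best first, with "conf" (0 to 1); they miss things now and then, are a little off and sometimes report something else, mostly with a low value. They report only what shows in the picture. A call takes as long as a camera call.
- arm.recognise(camera, query): "xy" ([column, row] in pixels, amid what is visible of it).
- arm.silhouettes(camera, query): "region" (420x560 bool, what is visible of it) and "xy" ([column, row] in pixels, amid what is visible of it).
The state is a dict: "time_s": time; "q": joint angles; "qvel": joint speeds; "joint_efforts": joint torques, N m; "tcp_pos": TCP position; "tool_rot": TCP orientation; "contact_force": force on the tool from outside, world axes, zero at the start; "wrist_torque": the same for the moment, N m; "width": finger opening in m.
Only numpy, scipy, OpenCV 4.12 (cv2) and the standard library are available. Lean on these libraries where they do the work, as an engineer would, in place of code of your own. Each camera call takes 0.05 s, during which the arm holds its last target. There are 200 camera calls.

TASK

An amber bottle has been left on the lid of the grey dry box: set it down upright in the blue spill tray first, without dropping it. Then take the lid by its brown handle, pull until the sticky seal lets go, without flinging the lid wide open, and finish still holding the lid only slightly open, its front edge about 3 cm up. Leave the clear bottle and the spanner alone.

Things in the scene. Friction and masses are not known exactly. Their poses are not given: they have to be found in the camera images.
- bottle_mid (a point): Centre of the small amber bottle with a white cap and paper label that stands on the lid, 57.5 mm above its underside. The bottle is 115 mm high; the lower part of its body is 52 mm across, and above 70 mm from its underside it narrows to the cap. About 0.2 kg. z is its upright axis.
- bottle: The same amber bottle; origin at the centre of its underside.
- tray: Blue open spill tray, fixed to the bench, 160 x 160 mm outside, walls 5 mm thick and 28 mm high. Origin under its centre, on the bench; the inner floor is 5 mm above that. It stands either to the left or to the right of the dry box.
- drybox: Grey dry box, fixed to the bench, 240 (x) x 200 (y) x 100 mm high, with a white hinged lid that has a green gasket. Origin under its centre, on the bench. Its -x side is the front, where the lid opens; the hinge runs along its y axis at the +x side. With the lid shut, the lid's flat top is 112 mm above the bench. The lid weighs about 0.4 kg.
- lid_handle (a point): Middle of the lid's brown round handle bar (12 mm thick, 110 mm long between its two posts, along the box's y axis). The bar's axis is 39 mm above the lid's top and 210 mm in front of the hinge.
- lid_hinge (a point): Middle of the lid's hinge axis, 120 mm behind the dry box's origin along its x axis and 101 mm above the bench; the lid turns about the y axis here.
- lid (a joint): Opening angle of the lid, rad: 0 shut, up to 0.6. The front edge is 248 mm from the hinge, so 0.12 rad is a gap of 3 cm. The shut lid sticks: starting it takes a peak of 15 to 22 N upward at the handle (seal, 2 to 3 N of weight, and the drag of the bar turning in the grip), then the force drops quickly to the bare weight by about 0.05 rad. Let go, it sinks back and rests on the seal at about 0.05 rad, which is not open enough.
- flask: Bystander: clear bottle with a brown cap, 60 mm across and 120 mm high, standing on the bench; origin at the centre of its underside.
- spanner: Bystander: small dark steel spanner, 130 mm long along its x axis, lying flat on the bench.
- rack: Fixed aluminium vial rack, 70 x 140 mm, 60 mm high with its capped vials (all fixed); it stands on the side of the dry box where the tray is not. Origin under its centre.

How it is judged:
On the way, in this order (a step that is already met when the one before it is completed fails the run):
1. the amber bottle stands upright in the tray, let go (x of bottle_mid in the frame of tray between -0.056 and 0.056 m and y of bottle_mid in the frame of tray between -0.056 and 0.056 m and z of bottle_mid in the frame of tray between 0.055 and 0.07 m and angle between bottle_mid's own z axis and vertical below 0.1 rad and contact force between each of the arm, the fingers and bottle below 0.05 N), for 0.2 s.
2. the seal is broken and the lid is held ajar by its handle (value of joint lid between 0.08 and 0.22 rad and contact force between the fingers and drybox above 0.5 N), for 0.2 s.
At the end, for the whole second after the job is handed in: The amber bottle stands upright (within 0.1 rad) and released on the floor of the tray, and the fingers hold the lid still, between 0.08 and 0.22 rad open (front edge 20 to 54 mm up), pressing on it with more than 0.5 N (all of step 1 and all of step 2 and velocity of joint lid between -0.1 and 0.1 rad/s); the arm keeps its last pose, push and grip.
It fails at once if the lid is opened before the bottle stands in the tray (value of joint lid above 0.03 rad and not (x of bottle_mid in the frame of tray between -0.056 and 0.056 m and y of bottle_mid in the frame of tray between -0.056 and 0.056 m and z of bottle_mid in the frame of tray between 0.055 and 0.07 m and angle between bottle_mid's own z axis and vertical below 0.1 rad)).
It fails at once if the lid is flung wide open (over 0.40 rad, front edge 10 cm up) (value of joint lid above 0.4 rad).
It fails at once if the amber bottle is tipped over (angle between bottle_mid's own z axis and vertical above 0.6 rad).
It fails at once if the amber bottle is dropped into the tray from more than 2 cm (horizontal distance between bottle_mid and tray below 0.1 m and z of bottle_mid in the frame of tray above 0.0825 m and contact force between bottle and anything else below 0.02 N).
It fails at once if the clear bottle or the spanner is disturbed (distance of any of flask, spanner from where it was at the start of the episode above 0.02 m or angle between flask's own z axis and vertical above 0.3 rad).
It also fails if it takes over 53 s, if anything falls off the work surface, if the arm or the gripper's body presses on something with over 40 N, if the wrist force passes 120 N, or if a joint passes its speed limit or range.

## Working session

There is one attempt and no reset: what is moved stays moved. The work goes in short steps, Python scripts to look and compute and a tool call to move; the robot and the scene stay as the last step left them, time stands still between calls to the robot, and variables do not carry over. Pictures are saved under pics/ and viewed, about 8 in all and at most 12, crops included, and the job is handed in when it is done.

Besides the shell and the picture viewer there is one more tool, called after "Request:" as a command line: name --pt "numbers of a row" for each row, then --argument value for the rest. jog_arm: Moves the arm, as the interface text tells. Its arguments: {"type":"object","properties":{"fingers":{"type":"array","items":{"type":"number"}},"offset":{"type":"array","items":{"type":"array","items":{"type":"number"}}},"roll":{"type":"array","items":{"type":"number"}}},"required":["fingers","offset","roll"]}

```bash
mkdir -p pics
cat > h.py <<'E'
import numpy as np, cv2
from station import arm
def K(f):
    h=f["image"].shape[0]; fl=h/2/np.tan(np.radians(f["fov_y"])/2); return fl
def proj(f,X):
    c=np.asarray(f["R"])@np.asarray(X)+np.asarray(f["t"]); fl=K(f); return np.array([f["cx"]+fl*c[0]/c[2],f["cy"]+fl*c[1]/c[2]])
def ray(f,uv):
    R=np.asarray(f["R"]); fl=K(f); d=R.T@np.array([(uv[0]-f["cx"])/fl,(uv[1]-f["cy"])/fl,1]); return -R.T@np.asarray(f["t"]), d
def atz(f,uv,z):
    o,d=ray(f,uv); return o+d*(z-o[2])/d[2]
def save(f,n): cv2.imwrite("pics/"+n+".png",cv2.cvtColor(f["image"],cv2.COLOR_RGB2BGR))
E
python3 - <<'E'
from h import *
np.set_printoptions(precision=4,suppress=True)
s=arm.read_state(); print(s["time_s"],s["tcp_pos"],s["tool_rot"],s["width"])
ims=[]
for c in("scene","top"):
    f=arm.grab_frame(c); ims.append(f); save(f,c+"0"); print(c,-np.array(f["R"]).T@f["t"],f["fov_y"],f["cx"],f["cy"])
    for q,z in(("bottle",.16),("tray",.01),("drybox",.1),("lid_handle",.151),("flask",.06),("spanner",0.005),("rack",.05)):
        r=arm.recognise(c,q)[:2]
        print(q,[(np.round(a["xy"]),round(a["conf"],2),atz(f,a["xy"],z)[:2]) for a in r])
E
```

```text
0.0 [ 0.2041 -0.6161  0.2299] [[ 0.9493  0.3145 -0.001 ]
 [ 0.3145 -0.9493  0.0025]
 [-0.0001 -0.0026 -1.    ]] 0.08527196123732365
scene [1.2672 0.2817 0.9784] 42.95390736287848 285.3851166605193 211.21060500866298
bottle [(array([310., 217.]), 0.84, array([0.587 , 0.0822]))]
tray []
drybox [(array([286., 253.]), 0.79, array([0.6465, 0.0553]))]
lid_handle [(array([288., 246.]), 0.56, array([0.6656, 0.0654]))]
flask [(array([390., 313.]), 0.77, array([0.6814, 0.2872]))]
spanner []
rack [(array([192., 170.]), 0.98, array([ 0.4544, -0.268 ]))]
top [ 0.3858 -0.0141  0.9962] 53.38095745159338 278.1158428745681 204.0054926411244
bottle [(array([244., 190.]), 0.94, array([0.5877, 0.0745]))]
tray [(array([159., 268.]), 0.77, array([0.4145, 0.2639]))]
drybox [(array([261., 195.]), 0.79, array([0.594 , 0.0429]))]
lid_handle [(array([401., 290.]), 0.66, array([ 0.4206, -0.2603])), (array([262., 192.]), 0.63, array([0.5883, 0.039 ]))]
flask [(array([167., 157.]), 0.8, array([0.6707, 0.2759]))]
spanner [(array([410., 184.]), 0.92, array([ 0.6853, -0.3128]))]
rack [(array([399., 291.]), 0.75, array([ 0.423 , -0.2851])), (array([259., 194.]), 0.69, array([0.6077, 0.0513]))]
```

```bash
python3 -c "
import cv2,numpy as np
a=cv2.imread('pics/top0.png');b=cv2.imread('pics/scene0.png')
cv2.imwrite('pics/topz.png',cv2.resize(a[100:400,80:480],(800,600),interpolation=3))
cv2.imwrite('pics/scenez.png',cv2.resize(b[100:400,130:530],(800,600),interpolation=3))"
```

```text
(no output)
```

View pics/topz.png

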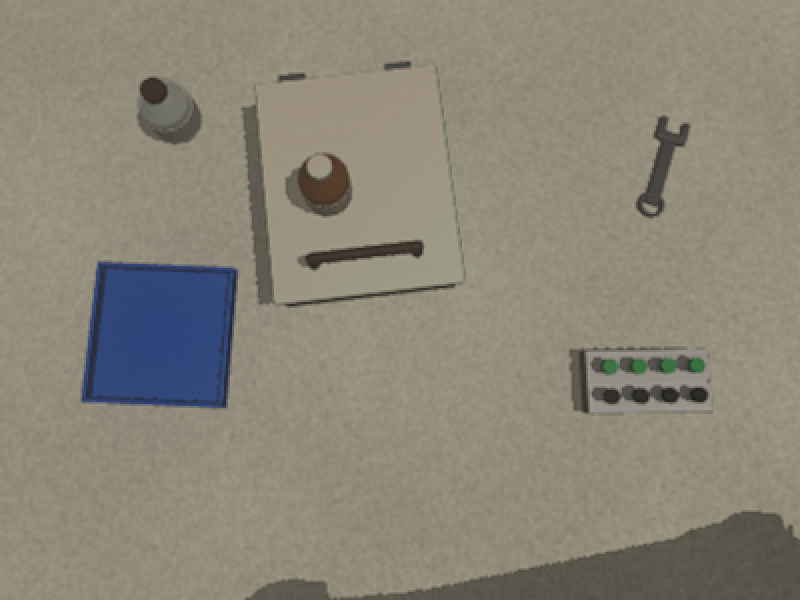

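View pics/scenez.png

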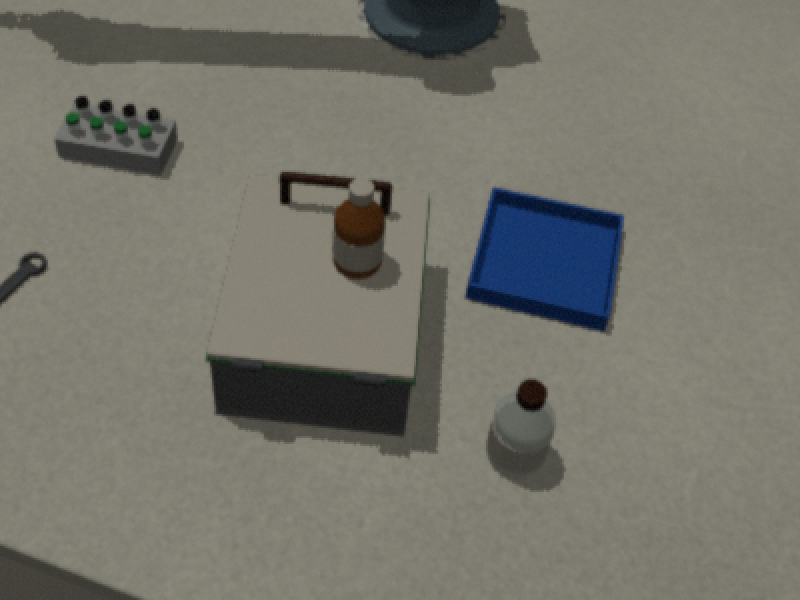

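The top view shows the tray's rim corners at zoom (98,263), (236,268), (226,407), (83,402). The bottle cap is at (319,164) and the handle bar runs from (314,258) to (418,246). The clear bottle and spanner are well clear of the route.

Run:
```python
from h import *
np.set_printoptions(precision=4,suppress=True)
F={c:arm.grab_frame(c) for c in("scene","top")}
t=lambda u,v:(80+u/2,100+v/2); sc=lambda u,v:(130+u/2,100+v/2)
f=F["top"]
C=np.array([atz(f,t(*p),.028) for p in((98,263),(236,268),(226,407),(83,402))]);print("tray",C.mean(0),C)
print("cap top",atz(f,t(319,164),.227), "scene",atz(F["scene"],sc(361,184),.227))
a,b=atz(f,t(314,258),.151),atz(f,t(418,246),.151);print("bar",a,b,(a+b)/2,np.degrees(np.arctan2((a-b)[1],(a-b)[0])))
a,b=[atz(F["scene"],sc(*p),.153) for p in((285,177),(388,183))];print("bar sc",a,b,(a+b)/2)
L=np.array([atz(f,t(*p),.112) for p in((256,84),(435,66),(464,283),(277,303))]);print("lid",L.mean(0),L)
for c in F:
  for q in("bottle","tray"):
    r=arm.silhouettes(c,q)
    if r:
      m=r[0]["region"];ys,xs=np.nonzero(m);print(c,q,r[0]["conf"],xs.min(),xs.max(),ys.min(),ys.max(),m.sum())
      if q=="tray": print(cv2.boxPoints(cv2.minAreaRect(np.c_[xs,ys].astype(np.float32))))
# bottle by triangulation of cap
o1,d1=ray(f,t(319,164));o2,d2=ray(F["scene"],sc(361,184))
k=np.linalg.lstsq(np.c_[d1,-d2],o2-o1,rcond=None)[0];print("tri",o1+k[0]*d1,o2+k[1]*d2)
for z,n in((.112,"base"),(.227,"top")): print(n,proj(F["scene"],[.588,.08,z]),proj(f,[.588,.08,z]))
```

```text
tray [0.417  0.2565 0.028 ] [[0.4898 0.3431 0.028 ]
 [0.5017 0.1823 0.028 ]
 [0.3443 0.1699 0.028 ]
 [0.3321 0.3308 0.028 ]]
cap top [0.5853 0.0784 0.227 ] scene [0.5804 0.0791 0.227 ]
bar [0.5059 0.0798 0.151 ] [ 0.53   -0.0245  0.151 ] [0.518  0.0276 0.151 ] 102.9929633466392
bar sc [ 0.5323 -0.0203  0.153 ] [0.501  0.0855 0.153 ] [0.5166 0.0326 0.153 ]
lid [0.6009 0.0476 0.112 ] [[ 0.6991  0.174   0.112 ]
 [ 0.7426 -0.0227  0.112 ]
 [ 0.5024 -0.0777  0.112 ]
 [ 0.4596  0.1167  0.112 ]]
scene bottle 0.6 296 321 189 238 981
scene tray 0.68 363 441 193 265 4226
[[361.4706 250.8823]
 [374.5764 191.9059]
 [446.047  207.7882]
 [432.9411 266.7647]]
top bottle 0.9 229 256 177 208 662
top tray 0.78 120 198 231 303 5094
[[119.457  301.8782]
 [125.2897 227.9966]
 [198.9621 233.8128]
 [193.1294 307.6945]]
tri [0.5844 0.0779 0.2305] [0.5837 0.08   0.2306]
base [307.4418 232.4365] [243.4523 194.5755]
top [309.6804 194.7941] [238.828  180.5421]
```

Request:
jog_arm --fingers '[8.5,8.5,8.5,8.5,8.5,8.5,8.5,8.5,8.5,8.5,8.5,8.5,8.5,8.5,8.5,8.5,8.5,8.5]' --pt "1 -1 -2" --pt "4 -3.7 -3.5" --pt "8 -7.5 -4" --pt "12 -11.2 -4" --pt "16 -15 -4" --pt "20 -18.7 -4" --pt "24 -22.5 -4" --pt "28 -26.2 -4" --pt "32 -30 -4" --pt "36 -33.7 -4" --pt "40 -37.4 -4" --pt "44 -41.2 -4" --pt "48 -44.9 -4" --pt "52 -48.7 -4" --pt "55.5 -52 -4" --pt "57.8 -54.1 -4" --pt "57.8 -54.1 -4" --pt "57.8 -54.1 -4" --roll '[0,0,0,0,0,0,0,0,1,2,3,4,5,6,6,6,6,6]'

```text
time_s: 3.35
tcp_pos: [0.5827, 0.0778, 0.2722]
tool_rot: [[0.977, 0.213, 0.001], [0.213, -0.977, -0.001], [0.0, 0.001, -1.0]]
contact_force: [1.0, -1.0, -0.5]
width: 0.0849
```

Run:
```python
from h import *
np.set_printoptions(precision=4,suppress=True)
s=arm.read_state(); print(s["time_s"],s["tcp_pos"],s["tool_rot"],s["q"],s["contact_force"])
a,b=arm.grab_frame("scene"),arm.grab_frame("top")
for f,n in((a,"s1"),(b,"t1")):
  print(n,proj(f,s["tcp_pos"]),proj(f,[.583,.079,.227]))
A=a["image"][110:270,210:410];B=b["image"][110:270,150:350]
o=np.hstack([cv2.resize(x,(400,320),interpolation=3) for x in(A,B)])
cv2.imwrite("pics/c1.png",o[...,::-1])
```

```text
3.35 [0.5827 0.0778 0.2722] [[ 0.977   0.2133  0.0008]
 [ 0.2133 -0.977  -0.0013]
 [ 0.0005  0.0014 -1.    ]] [ 0.2577  0.2812 -0.5483  1.6835  0.1562  1.22   -1.6828] [ 0.9894 -0.9813 -0.5258]
s1 [310.4641 176.0625] [310.033  192.9042]
t1 [237.4712 176.8243] [239.0097 183.1197]
```

View pics/c1.png

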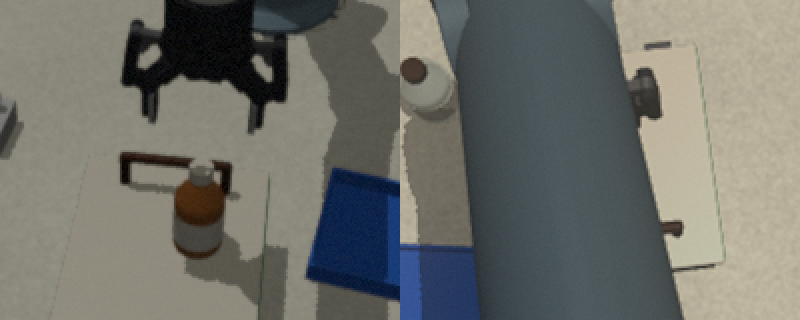

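The jaws straddle the bottle axis: finger tips at crop (150,120) and (250,128), cap at (201,163). I'll descend and grip.

Request:
jog_arm --fingers '[8.5,8.5,8.5,8.5,8.5,8.5,4.5,4.5,4.5,4.5,4.5,4.5,4.5,4.5]' --pt "0 0 2" --pt "0 0 5" --pt "0 0 8" --pt "0 0 10" --pt "0 0 11.4" --pt "0 0 11.4" --pt "0 0 11.4" --pt "0 0 11.4" --pt "0 0 11.4" --pt "0 0 11.4" --pt "0 0 11.4" --pt "0 0 11.4" --pt "0 0 11.4" --pt "0 0 11.4" --roll '[0,0,0,0,0,0,0,0,0,0,0,0,0,0]'

```text
time_s: 5.2
tcp_pos: [0.5838, 0.0772, 0.1595]
tool_rot: [[0.977, 0.212, 0.003], [0.212, -0.977, -0.001], [0.003, 0.001, -1.0]]
contact_force: [-1.7, 0.8, 5.7]
width: 0.05
```

Request:
jog_arm --fingers '[4.5,4.5,4.5,4.5,4.5]' --pt "0 0 -0.5" --pt "0 0 -1.5" --pt "0 0 -2.5" --pt "0 0 -3" --pt "0 0 -3" --roll '[0,0,0,0,0]'

```text
time_s: 5.82
tcp_pos: [0.5841, 0.0772, 0.1901]
tool_rot: [[0.977, 0.211, 0.004], [0.211, -0.977, -0.001], [0.004, 0.002, -1.0]]
contact_force: [0.3, -0.4, -1.3]
width: 0.05
```

Run:
```python
from h import *
s=arm.read_state(); print(s["contact_force"],s["tcp_pos"])
a=arm.grab_frame("scene")
cv2.imwrite("pics/c2.png",cv2.resize(a["image"][130:270,240:380],(560,560),interpolation=3)[...,::-1])
```

```text
[ 0.30766107 -0.37409777 -1.33151476] [0.58413928 0.07724992 0.19014856]
```

View pics/c2.png

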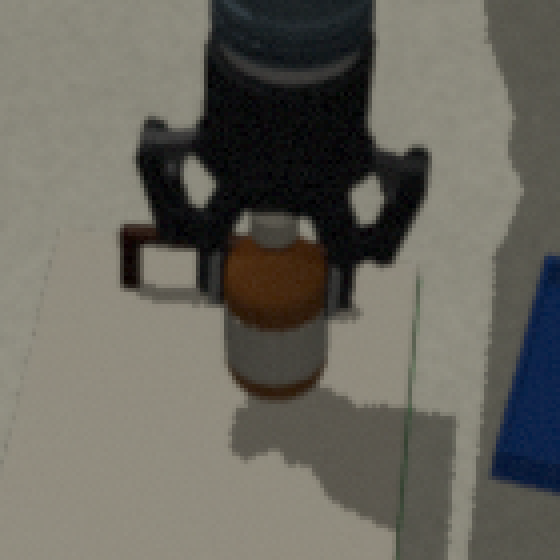

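The amber bottle hangs upright in the jaws, its bottom edge at crop (276,398), clear of the lid. Now carrying it to the tray.

Request:
jog_arm --fingers '[4.5,4.5,4.5,4.5,4.5,4.5,4.5,4.5,4.5,4.5,4.5,4.5,4.5,4.5,4.5,4.5,4.5]' --pt "0 0 -2" --pt "0 0 -4" --pt "-1 -1.5 -5" --pt "-2.5 -4 -5" --pt "-4 -7 -5" --pt "-6 -10 -5" --pt "-8 -13 -5" --pt "-9.5 -16 -5" --pt "-11 -19 -5" --pt "-12.1 -20.5 -4" --pt "-12.5 -21 -1" --pt "-12.5 -21 2" --pt "-12.5 -21 5" --pt "-12.5 -21 8" --pt "-12.5 -21 10.5" --pt "-12.5 -21 12" --pt "-12.5 -21 12" --roll '[0,0,0,0,0,0,0,0,0,0,0,0,0,0,0,0,0]'

```text
time_s: 8.0
tcp_pos: [0.4155, 0.256, 0.068]
tool_rot: [[0.977, 0.213, 0.001], [0.213, -0.977, -0.002], [0.0, 0.002, -1.0]]
contact_force: [0.2, 0.9, -0.9]
width: 0.0496
```

Run:
```python
from h import *
s=arm.read_state(); print(s["contact_force"],s["tcp_pos"],s["q"])
a=arm.grab_frame("scene"); p=np.array(s["tcp_pos"]); b=p-[0,0,.0475]
print(proj(a,b),[(proj(a,b)-[300,130])*4])
cv2.imwrite("pics/c3.png",cv2.resize(a["image"][130:280,300:480],(720,600),interpolation=3)[...,::-1])
```

```text
[ 0.23578953  0.91469294 -0.85063597] [0.41546922 0.25596224 0.06804207] [-0.0675938   0.38162702 -0.64214376  2.07819088  0.32567272  0.78005476
 -2.26591793]
[400.95542645 224.75023158] [array([403.82170582, 379.00092631])]
```

View pics/c3.png

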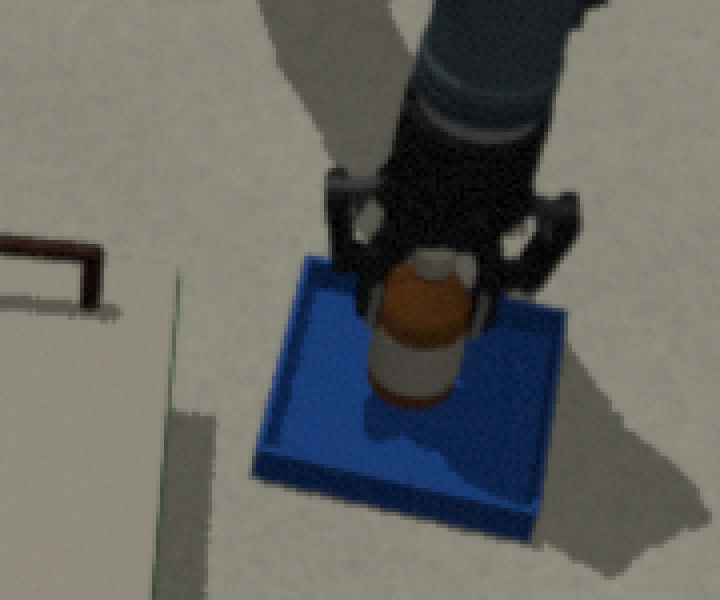

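The bottle is over the middle of the tray, base ellipse near crop (411,390), looking upright. I'll lower it in small steps until it touches.

Request:
jog_arm --fingers '[4.5,4.5,4.5,4.5]' --pt "0 0 0.6" --pt "0 0 1.1" --pt "0 0 1.3" --pt "0 0 1.3" --roll '[0,0,0,0]'

```text
time_s: 8.55
tcp_pos: [0.4167, 0.2563, 0.0559]
tool_rot: [[0.977, 0.213, 0.003], [0.213, -0.977, -0.001], [0.002, 0.002, -1.0]]
contact_force: [-0.3, -0.5, -0.8]
width: 0.0501
```

Request:
jog_arm --fingers '[4.5,4.5,4.5]' --pt "0 0 0.3" --pt "0 0 0.4" --pt "0 0 0.4" --roll '[0,0,0]'

```text
time_s: 8.93
tcp_pos: [0.4172, 0.2565, 0.0525]
tool_rot: [[0.977, 0.213, 0.003], [0.213, -0.977, -0.001], [0.003, 0.002, -1.0]]
contact_force: [-1.2, -1.0, 3.9]
width: 0.05
```

Contact at the predicted height. Opening and rising.

Request:
jog_arm --fingers '[5.5,6.5,8.5,8.5,8.5,8.5,8.5,8.5,8.5,8.5]' --pt "0 0 0" --pt "0 0 0" --pt "0 0 0" --pt "0 0 0" --pt "0 0 -1" --pt "0 0 -4" --pt "0 0 -8" --pt "0 0 -12" --pt "0 0 -16" --pt "0 0 -16" --roll '[0,0,0,0,0,0,0,0,0,0]'

```text
time_s: 10.18
tcp_pos: [0.419, 0.2587, 0.2169]
tool_rot: [[0.977, 0.213, 0.012], [0.213, -0.977, 0.002], [0.012, 0.0, -1.0]]
contact_force: [1.3, 0.2, 0.2]
width: 0.085
```

Run:
```python
from h import *
s=arm.read_state(); print(s["contact_force"],s["tcp_pos"],s["q"])
a=arm.grab_frame("scene")
for z in(.005,.12): print((proj(a,[.417,.2565,z])-[230,130])*3.2)
cv2.imwrite("pics/c4.png",cv2.resize(a["image"][130:290,230:480],(800,512),interpolation=3)[...,::-1])
```

```text
[1.30961903 0.22441253 0.17105252] [0.41902523 0.25868837 0.21689994] [ 0.04350904  0.15166279 -0.72873208  1.96212079  0.12198324  1.05832722
 -2.09485088]
[543.76965875 318.39724288]
[571.71372193 212.17594352]
```

View pics/c4.png

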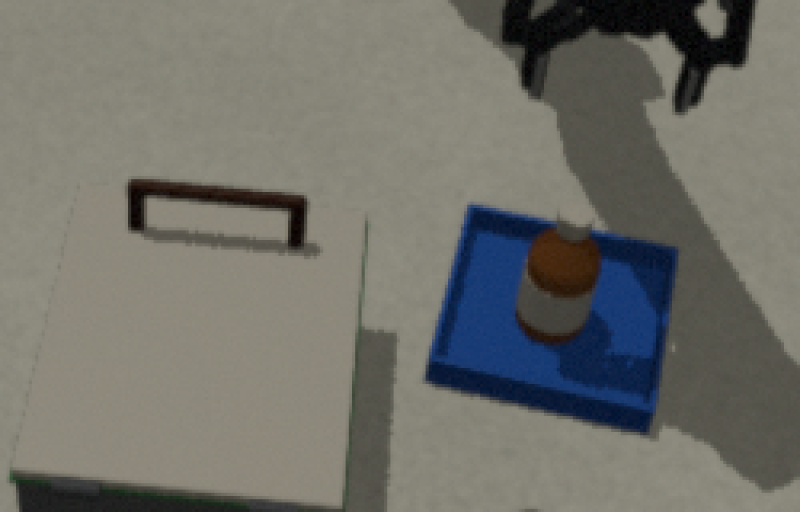

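The bottle stands free and upright in the tray: cap (575,217), base (550,320), matching the projected vertical axis. Next, going above the handle with a quarter turn.

Request:
jog_arm --fingers '[8.5,8.5,8.5,8.5,8.5,8.5,8.5,8.5,8.5,8.5,8.5,8.5,8.5]' --pt "0.2 1 0" --pt "0.6 3 0" --pt "1.1 6 0" --pt "1.7 9 0" --pt "2.3 12 0" --pt "2.9 15 0" --pt "3.4 18 0" --pt "4 21 0" --pt "4.5 23.5 0" --pt "4.7 24.5 0" --pt "4.7 24.5 0" --pt "4.7 24.5 0" --pt "4.7 24.5 0" --roll '[-5,-14,-23,-32,-41,-50,-59,-68,-77,-86,-90,-90,-90]'

```text
time_s: 11.85
tcp_pos: [0.515, 0.0283, 0.2145]
tool_rot: [[-0.212, 0.977, 0.006], [0.977, 0.212, 0.0], [-0.001, 0.006, -1.0]]
contact_force: [0.2, -0.5, 0.5]
width: 0.0847
```

Run:
```python
from h import *
np.set_printoptions(precision=4,suppress=True)
s=arm.read_state(); print(s["contact_force"],s["tcp_pos"],s["q"]);print(s["tool_rot"])
a=arm.grab_frame("scene");p=np.array(s["tcp_pos"])
for z in(p[2],.151): print((proj(a,[p[0],p[1],z])-[220,120])*4)
print("bar prev", *[atz(a,(230+u/3.2,130+v/3.2),.151) for u,v in((132,186),(304,202),(218,194))])
print([(x["xy"],x["conf"],atz(a,x["xy"],.148)) for x in arm.recognise("scene","lid_handle")])
cv2.imwrite("pics/c5.png",cv2.resize(a["image"][120:260,220:400],(720,560),interpolation=3)[...,::-1])
```

```text
[ 0.1621 -0.4905  0.4937] [0.515  0.0283 0.2145] [ 0.4948  0.206  -0.6928  1.9114  0.1503  1.0694 -0.0456]
[[-0.2122  0.9772  0.0061]
 [ 0.9772  0.2122  0.0005]
 [-0.0008  0.0061 -1.    ]]
[308.9101 192.8348]
[306.1564 278.349 ]
bar prev [ 0.5304 -0.0239  0.151 ] [0.5029 0.0885 0.151 ] [0.5166 0.0325 0.151 ]
[([290.7, 238.5], 0.96, array([0.6428, 0.0624, 0.148 ])), ([406.0, 220.9], 0.71, array([0.5149, 0.2668, 0.148 ]))]
```

View pics/c5.png

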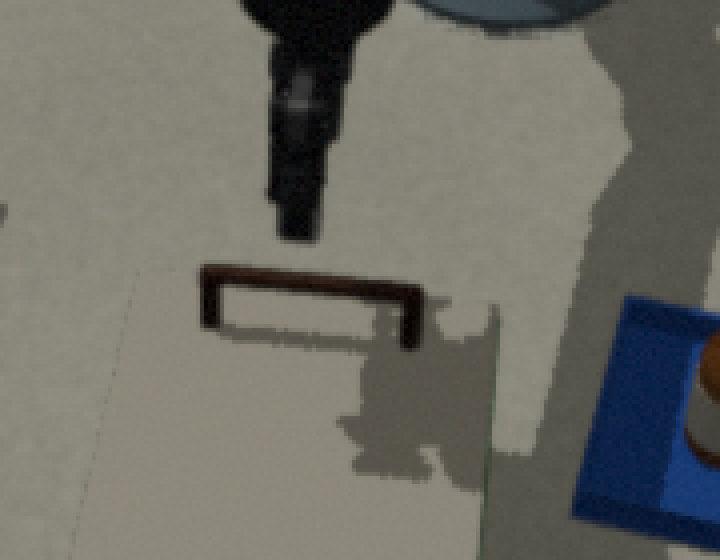

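The bar's middle is at crop (311,278) and the TCP's vertical projection is at (306,278), so it's aligned within 2 mm. I'll descend and close.

Request:
jog_arm --fingers '[8.5,8.5,8.5,8.5,8.5,8.5,5,2.5,0.5,0.5,0.5,0.5,0.5,0.5,0.5]' --pt "0 0.1 1.5" --pt "0 0.2 4" --pt "0 0.2 6.5" --pt "0 0.2 7.8" --pt "0 0.2 8.2" --pt "0 0.2 8.2" --pt "0 0.2 8.2" --pt "0 0.2 8.2" --pt "0 0.2 8.2" --pt "0 0.2 8.2" --pt "0 0.2 8.2" --pt "0 0.2 8.2" --pt "0 0.2 8.2" --pt "0 0.2 8.2" --pt "0 0.2 8.2" --roll '[0,0,0,0,0,0,0,0,0,0,0,0,0,0,0]'

```text
time_s: 13.82
tcp_pos: [0.5176, 0.0287, 0.1332]
tool_rot: [[-0.213, 0.977, 0.006], [0.977, 0.213, -0.0], [-0.002, 0.006, -1.0]]
contact_force: [-3.4, -0.8, 5.4]
width: 0.0101
```

Request:
jog_arm --fingers '[0.5,0.5,0.5,0.5,0.5,0.5]' --pt "0 0 -0.2" --pt "0 0 -0.4" --pt "0 0 -0.6" --pt "0 0.1 -0.8" --pt "0 0.1 -1" --pt "0 0.1 -1" --roll '[0,0,0,0,0,0]'

```text
time_s: 14.58
tcp_pos: [0.5194, 0.0291, 0.1414]
tool_rot: [[-0.213, 0.977, 0.009], [0.977, 0.213, 0.002], [0.0, 0.009, -1.0]]
contact_force: [6.1, 1.4, -10.4]
width: 0.0099
```

Request:
jog_arm --fingers '[0.5,0.5,0.5,0.5,0.5,0.5,0.5,0.5]' --pt "0 0.15 -0.3" --pt "0 0.25 -0.6" --pt "0 0.35 -0.9" --pt "0 0.45 -1.2" --pt "0 0.55 -1.5" --pt "0 0.65 -1.8" --pt "0 0.7 -2.0" --pt "0 0.7 -2.0" --roll '[0,0,0,0,0,0,0,0]'

```text
time_s: 15.58
tcp_pos: [0.526, 0.0307, 0.1617]
tool_rot: [[-0.213, 0.977, 0.008], [0.977, 0.213, 0.002], [0.0, 0.009, -1.0]]
contact_force: [-2.2, 0.1, -3.0]
width: 0.01
```

Run:
```python
from h import *
np.set_printoptions(precision=4,suppress=True)
s=arm.read_state(); print(s["time_s"],s["contact_force"],s["tcp_pos"],s["width"])
a=arm.grab_frame("scene");
# expected front corners & handle for several angles
th0=np.radians(12.5);bx=np.array([np.cos(th0),np.sin(th0),0]);by=np.array([-np.sin(th0),np.cos(th0),0])
hin=np.array([.517,.030,0])+.21*bx+[0,0,.101]
P=lambda l,h,w,t: hin+bx*(-l*np.cos(t)+h*np.sin(t))+by*w+np.array([0,0,l*np.sin(t)+h*np.cos(t)])
for t in(0,.05,.1,.14,.18): print(t,*[(proj(a,P(*q,t))-[210,120])*4 for q in((.248,.011,.1),(.248,.011,-.1),(.21,.05,.05),(.21,.05,-.05))])
cv2.imwrite("pics/c6.png",cv2.resize(a["image"][120:270,210:410],(800,600),interpolation=3)[...,::-1])
```

```text
15.575 [-2.2008  0.0787 -2.9869] [0.526  0.0307 0.1617] 0.01003287522316009
0 [533.1431 300.7918] [179.5414 262.2121] [440.7824 291.8998] [255.6739 271.6943]
0.05 [535.0021 286.5649] [178.4653 247.8818] [441.3524 282.0876] [254.6739 261.7887]
0.1 [536.8028 272.9765] [177.1736 234.1669] [441.8172 273.0104] [253.5049 252.6066]
0.14 [538.1984 262.5917] [175.9826 223.6639] [442.1108 266.303 ] [252.4465 245.8068]
0.18 [539.5514 252.6612] [174.6497 213.5997] [442.3327 260.1092] [251.2776 239.513 ]
```

View pics/c6.png

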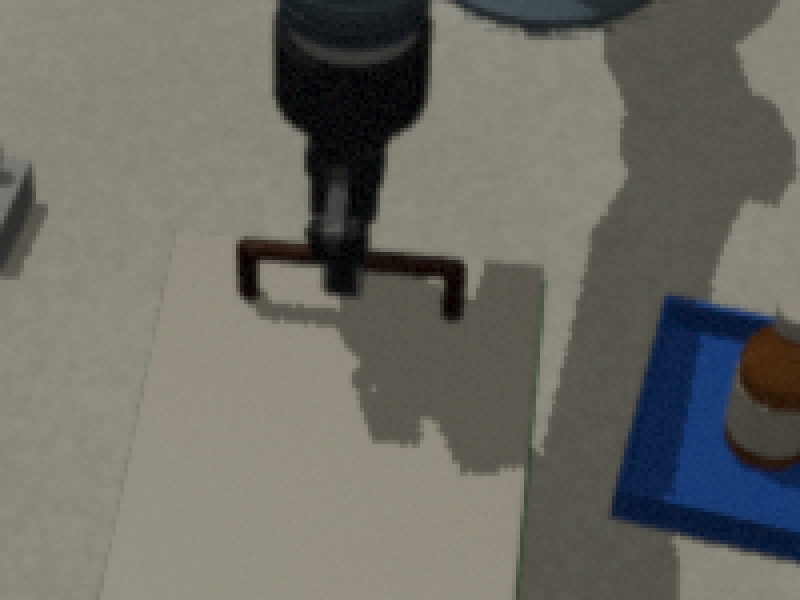

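The front lid corners at crop (545,266) and (172,230) match about 0.12–0.13 rad, and the rise of the handle gives about 0.14. I'll hold briefly to check it stays put.

Request:
jog_arm --fingers '[0.5,0.5,0.5,0.5,0.5,0.5]' --pt "0 0 0" --pt "0 0 0" --pt "0 0 0" --pt "0 0 0" --pt "0 0 0" --pt "0 0 0" --roll '[0,0,0,0,0,0]'

```text
time_s: 16.38
tcp_pos: [0.5259, 0.0307, 0.1615]
tool_rot: [[-0.213, 0.977, 0.008], [0.977, 0.213, 0.002], [0.0, 0.008, -1.0]]
contact_force: [-1.5, -0.1, -3.1]
width: 0.0096
```

Run:
```python
from h import *
s=arm.read_state(); print(s["time_s"],s["contact_force"],s["tcp_pos"],s["width"])
if s["tcp_pos"][2]>.154 and s["width"]>.007: print(arm.close_job())
```

```text
16.375 [-1.52643804 -0.09472337 -3.11220864] [0.5259014  0.03069367 0.16154226] 0.009612208725600632
the job is handed in; nothing more can be done
None
```

The job is handed in at 16.4 s. The amber bottle stands upright and released in the blue tray, and the gripper is holding the lid by its handle about 3 cm open. No verdict was reported.

- **Bottle:** I lifted it off the lid, lowered it until it touched the tray floor (about 4 N), then let go. In the picture it stood upright near the middle of the tray, matching the projected vertical axis.
- **Lid:** I pulled in two small steps until the seal let go. The front corners in the last picture give about 0.12–0.13 rad, and the handle's rise gives about 0.14 rad; both are inside the 0.08–0.22 rad band. Holding for 0.75 s moved the tool only about 0.2 mm, with about 3 N of lid weight on it.
- **Checks that were off:**
  - The grip width read 50 mm on the 52 mm bottle and about 10 mm on the 12 mm bar.
  - The network's last handle position was wrong, so I used the picture and geometry instead.
- **Bystanders:** The arm's path stayed well clear of the clear bottle and spanner, but I did not look at them again at the end.

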